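Draw out the tuning core to the gauge and hold it

ROBOT

A 6-joint arm with a two-finger parallel gripper is mounted at the origin on the work surface. World frame = base frame: x ahead of the robot, y to its left, z up, the work surface at z = 0. Lengths are in m, angles in rad, forces in N, time in s.
With the tool pointing down it reaches from about 0.3 to 0.775 m from the base axis. Payload 14.6 kg.
Tool frame: the origin (TCP) lies midway between the tips of the shut fingers; the grasp point (between the pads) lies 19 mm behind it (ctrl.grip_depth is the distance from the TCP to the grasp point, in m); z points along the fingers, x is the direction in which the jaws open and shut, and the axes are right-handed (so a half turn about z gives the same grasp; the last joint's range is limited). The gripper opens to 94 mm and grips with 3 to 60 N. Pads are 16 mm wide; open, the fingers measure 119 mm over their backs; the gripper's body (75 mm by 177 mm) begins 78 mm behind the grasp point.
Start: joints at [1.172, 0.3, 1.521, -0, 1.321, -0.067], TCP at [0.179, 0.52, 0.205] pointing down, gripper open.
Joint ranges: [-3.03, 3.03], [-0.79, 2.21], [0.23, 2.52], [-1.04, 4.18], [0, 3.07], [-2.55, 2.55]. Speed limits (rad/s): [2.22, 2.22, 2.57, 3.14, 3.14, 3.14].

INTERFACE

Orientations are given as [roll, pitch, yaw] about the fixed x, y, z axes, in that order (R = Rz(yaw) Ry(pitch) Rx(roll)).
In Python, from station import ctrl gives the robot as it stands.
- The arm moves only by the tool play_rows, never from a script. Its argument "steps" is a list that holds one entry, the list of rows, each a list of 7 numbers: the shift along the tool's x, y, z in cm, then the turn, a rotation vector about the tool's x, y, z in rad, then the opening, from 0 (shut) to 1 (fully open). In form: [[[x, y, z, ax, ay, az, hand], ...]]. A call has 1 to 20 rows; each row is the pose to reach, as a shift and turn from the pose measured when the call began, along the tool's axes at that moment; what a row does not reach only later rows make up. A row lasts 1/12 s, in which the tool goes at most 41.7 mm and 7.16 degrees, less where a joint would pass 70% of its speed; a pose out of reach is approached as far as the arm can. A call with a gripper value outside its range is refused whole. The fingers move at their own pace and stop on an object; "force" is the grip in N (left out, the last holds). Time passes only in rows, so rows that repeat a pose let the fingers close. It gives the time, the measured TCP pose, the force and the opening at its end, in the units of the state.
- ctrl.get_obs(): the state, without advancing time (a new reading comes with each control period).
- ctrl.camera(name): name is "side" or "top"; returns a dict with "frame" (384x512x3 uint8, blue, green, red), "fovy" (degrees; the focal length in pixels is half the picture's height over the tangent of half this angle, whatever the lens; pixels are square), "cx", "cy" (the principal point, pixels), "world_to_cam" (4x4, takes a point from world to camera coordinates). Camera axes: x right, y up, looking along -z (the intrinsics and any distortion apply to the point x, -y, -z); pixel columns grow to the right and rows downward; lengths in m; the calibration is good to about 2 mm. A picture is of the moment at which its call begins. There is no depth.
- ctrl.hand_in(): hands the job in, once; it reports no verdict.
The state is a dict: "time_s": time; "qpos": joint angles; "joint_vel": joint speeds; "tau": joint torques, N m; "ee_pos": TCP position; "eef_rot": TCP orientation; "force": force on the tool from outside, world axes, zero at the start; "moment": the same for the moment, N m; "grip_width": finger opening in m.
Only numpy, scipy, OpenCV 4.12 (cv2) and the standard library are available. Lean on these libraries where they do the work, as an engineer would, in place of code of your own. Each camera call takes 0.05 s, during which the arm holds its last target. There are 200 camera calls.

TASK

The height gauge with the red pointer stands in line with one of the tuner's two coils. Take that coil's core by its white cap and draw it straight up out of its former, without forcing it sideways against the bore, until the top of the cap is level with the red pointer, and finish holding it there, still partly in the bore. Leave the other core, the pointer and the things around the tuner alone.

Things in the scene. Friction and masses are not known exactly. Their poses are not given: they have to be found in the camera images.
- tuner: Fixed aluminium box 240 (x) x 260 (y) x 40 mm with a green board on its flat top (the deck, 40 mm above the table), origin at the centre of its underside, z up. On the deck, in its frame: coil formers at x -40 mm, y +65 mm (left) and y -65 mm (right); beyond them (farther along x) at x +55 mm, y +65 and -65 mm, stand the gauge and a blue capacitor can (40 mm in diameter, 55 mm tall), either way round. Fingers that close along its y axis keep clear of the gauge.
- core_left: Loose ferrite tuning core standing in the left (+y) coil former, identical to the other one: a round dark rod 14 mm in diameter with a white round cap, 22 mm in diameter and 32 mm tall, at its top; 125 mm long in all, 70 g give or take a third, z up along the rod, origin at the centre of its foot. At the start its foot rests on the deck and its cap runs from 13 mm to 45 mm above the former's top. It slides freely in the bore and drops back if let go.
- core_right: Loose ferrite tuning core standing in the right (-y) coil former, identical to the other one: a round dark rod 14 mm in diameter with a white round cap, 22 mm in diameter and 32 mm tall, at its top; 125 mm long in all, 70 g give or take a third, z up along the rod, origin at the centre of its foot. At the start its foot rests on the deck and its cap runs from 13 mm to 45 mm above the former's top. It slides freely in the bore and drops back if let go.
- core_left_top (a point): Centre of the flat top of core_left's cap, 125 mm above its foot.
- core_right_top (a point): Centre of the flat top of core_right's cap, 125 mm above its foot.
- bore_left (a point): Centre of the mouth of the left coil former's bore, 120 mm above the table; the former is a round grey tube 36 mm in diameter wound with copper, its bore is upright, 15 mm wide and 80 mm deep down to the deck, for a 14 mm rod. z up.
- bore_right (a point): Centre of the mouth of the right coil former's bore, 120 mm above the table; the former is a round grey tube 36 mm in diameter wound with copper, its bore is upright, 15 mm wide and 80 mm deep down to the deck, for a 14 mm rod. z up.
- gauge: Fixed height gauge on the deck, 95 mm from the axis of the coil it belongs to, along the tuner's +x; 160 mm from the other coil. Steel base 44 x 50 x 12 mm with an upright post 10 mm in diameter whose top is 195 mm above the deck; origin at the centre of the underside of the base, on the deck.
- pointer_tip (a point): Tip of the gauge's red pointer, a blade 16 mm wide and 4 mm thick that reaches from the post towards its coil and ends 60 mm from that core's axis; the point is at mid thickness and is the level to which the cap's top is to be drawn. z up.
- pointer (a joint): Height setting of the red pointer on its post, in m: 0 puts it 18 mm above the cap top of a core that is fully down, 0.024 puts it 42 mm above. It is stiff (6 N) and is not to be moved.
- battery: Loose white and blue battery cell standing on the table to the left of the tuner, 33 mm in diameter, 60 mm tall; origin at the centre of its underside.
- screwdriver: Loose screwdriver with a yellow handle lying on the table beyond the tuner's far side, 170 mm long; origin under its middle.
- multimeter: Loose yellow multimeter lying on the table to the right of the tuner, 140 x 75 x 37 mm; origin at the centre of its underside.
There are look-alikes about, which are no part of the job. What is shaped like the core_right but green is not meant. Leave any purple look-alike of the core_left alone.

How it is judged:
By the outcome, as a careful person would: the job done as asked, in the order asked, and still so for the second after the job is handed in, while the arm keeps its last pose, push and grip.
It also fails if it takes over 34 s, if anything falls off the work surface, if the arm or the gripper's body presses on something with over 40 N, if the wrist force passes 120 N, or if a joint passes its speed limit or range.

## Working session

There is one attempt and no reset: what is moved stays moved. The work goes in short steps, Python scripts to look and compute and a tool call to move; the robot and the scene stay as the last step left them, time stands still between calls to the robot, and variables do not carry over. Pictures are saved under pics/ and viewed, about 8 in all and at most 12, crops included, and the job is handed in when it is done.

Besides the shell and the picture viewer there is one more tool, called after "Call:" by a JSON object that holds its "name" and its "arguments", one argument or row to a line. play_rows: Moves the arm, as the interface text tells. Its arguments: {"type":"object","properties":{"steps":{"type":"array"},"force":{"type":"number"}},"required":["steps"]}

```bash
mkdir -p pics; cat > h.py <<'E'
import numpy as np, cv2
from station import ctrl
def shot(n,f):
    c=ctrl.camera(n); cv2.imwrite(f'pics/{f}.png',c['frame']); np.save(f'pics/{f}.npy',c,allow_pickle=True); return c
def load(f): return np.load(f'pics/{f}.npy',allow_pickle=True).item()
def ray(c,u,v):
    f=c['frame'].shape[0]/2/np.tan(np.radians(c['fovy'])/2)
    d=np.array([(u-c['cx'])/f,-(v-c['cy'])/f,-1.])
    M=np.array(c['world_to_cam']);R=M[:3,:3]
    return -R.T@M[:3,3], R.T@d
def onplane(c,u,v,z):
    o,d=ray(c,u,v); return o+d*(z-o[2])/d[2]
def proj(c,p):
    f=c['frame'].shape[0]/2/np.tan(np.radians(c['fovy'])/2)
    q=(np.array(c['world_to_cam'])@np.r_[p,1])[:3]
    return np.array([c['cx']-f*q[0]/q[2], c['cy']+f*q[1]/q[2]])
def tri(c1,p1,c2,p2):
    o1,d1=ray(c1,*p1);o2,d2=ray(c2,*p2)
    s=np.linalg.lstsq(np.c_[d1,-d2],o2-o1,rcond=None)[0]
    a,b=o1+d1*s[0],o2+d2*s[1]; return (a+b)/2,np.linalg.norm(a-b)
E
python3 - <<'E'
from h import *
for n in('top','side'):
    c=shot(n,n+'0'); print({k:v for k,v in c.items() if k!='frame'})
    o,d=ray(c,256,192);print(o,d)
E
```

```text
{'fovy': 57.28810253107869, 'cx': 252.7014438158477, 'cy': 186.19272669613352, 'world_to_cam': array([[-0.11366556, -0.99350651, -0.00499591,  0.11694926],
       [ 0.97298059, -0.11233157,  0.20171857, -0.56652368],
       [-0.20096991,  0.01806753,  0.97943078, -0.73342615],
       [ 0.        ,  0.        ,  0.        ,  1.        ]])}
[0.41711306 0.06580256 0.83320277] [ 0.18382871 -0.02553474 -0.98281025]
{'fovy': 56.826544315266815, 'cx': 251.04088392455662, 'cy': 194.55435655773167, 'world_to_cam': array([[-0.79225183, -0.610145  , -0.00775328,  0.45129828],
       [ 0.41749576, -0.55128262,  0.72234671, -0.30369039],
       [-0.44501048,  0.56904354,  0.69148761, -0.5815611 ],
       [ 0.        ,  0.        ,  0.        ,  1.        ]])}
[0.22553056 0.43887175 0.62501109] [ 0.43694501 -0.58153707 -0.68639693]
```

```bash
python3 -c "
from h import *
print(ctrl.get_obs())"
```

```text
{'time_s': 0.1, 'qpos': array([ 1.17239424e+00,  3.00405107e-01,  1.52157190e+00, -4.42792586e-06,
        1.32073954e+00, -6.65999223e-02]), 'joint_vel': array([-0.00036455, -0.00171594, -0.0025164 ,  0.00089819,  0.00184742,
       -0.00068085]), 'tau': array([ 2.11950828e-03, -5.32649624e+01, -3.53285766e+01,  7.09657255e-02,
        2.34694808e-02, -7.19243758e-05]), 'ee_pos': array([0.17906033, 0.51975146, 0.20492642]), 'eef_rot': array([-3.14152214e+00,  1.12169215e-03,  1.23899530e+00]), 'force': array([ 0.23509116, -0.00245742, -0.37082381]), 'moment': array([ 0.04666786, -0.08012183,  0.06916664]), 'grip_width': 0.09389720989729283}
```

View pics/top0.png

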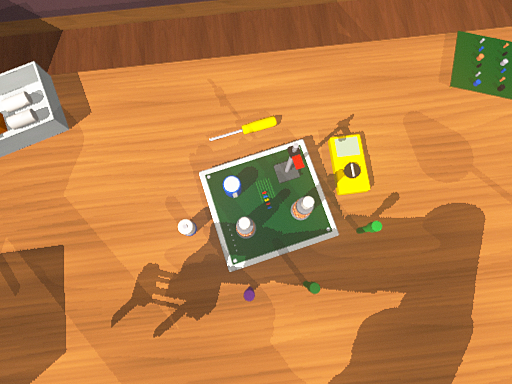

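View pics/side0.png

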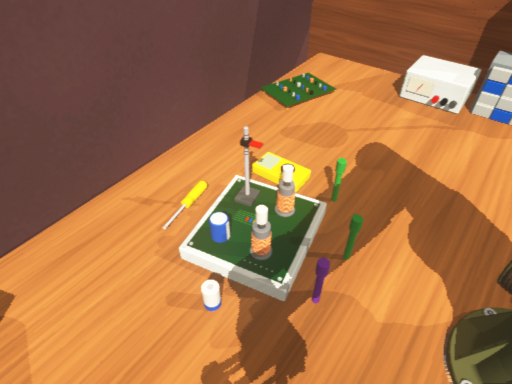

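The top view shows the gauge post base at about (288,170), next to the right coil (303,208). The can is at (232,186) by the left coil (245,227). In the side view the right core's cap top is at about (288,168) and the red pointer at (256,145). The target is core_right.

```bash
python3 - <<'E'
from h import *
t,s=load('top0'),load('side0')
a=cv2.resize(t['frame'][130:280,190:350],None,fx=3.5,fy=3.5,interpolation=cv2.INTER_CUBIC)
b=cv2.resize(s['frame'][120:230,225:310],None,fx=5,fy=5,interpolation=cv2.INTER_CUBIC)
cv2.imwrite('pics/a.png',a);cv2.imwrite('pics/b.png',b)
for n,c in(('t',t),('s',s)):
    h=cv2.cvtColor(c['frame'],cv2.COLOR_BGR2HSV)
    red=cv2.inRange(h,(0,200,110),(4,255,255))|cv2.inRange(h,(175,200,110),(180,255,255))
    for nm,m in(('red',red),('white',cv2.inRange(h,(0,0,150),(180,60,255)))):
        k,_,st,ce=cv2.connectedComponentsWithStats(m)
        for i in range(1,k):
            if st[i,4]>25 and 180<ce[i][0]<350 and 110<ce[i][1]<300: print(n,nm,st[i],ce[i].round(1))
# deck outline in top: metal+green via corners
E
```

```text
t red [292 156  12  13  79] [297.6 162.8]
t white [209 129  34  12  87] [225.1 134.8]
t white [335 137  25  20 387] [346.7 146.4]
t white [ 199  139  140  133 2243] [266.2 204.9]
t white [285 157   8  16  61] [288.3 164.5]
t white [224 176  15  16 186] [231.1 183.7]
t white [297 196  18  18 245] [305.2 204.5]
t white [291 203  18  17  44] [296.2 214.4]
t white [236 217  17  17 207] [243.9 225.3]
t white [178 219  17  17 217] [185.9 227. ]
s red [249 141  13   7  58] [255.2 143.8]
s white [244 127   5  13  51] [245.6 132.9]
s white [ 179  148  128  146 2691] [236.3 246.2]
s white [258 154  22  15 169] [268.7 160.9]
s white [279 165  15  31 312] [287.  180.2]
s white [295 194  31  53 388] [313.7 217.3]
s white [253 205  17  34 415] [261.5 221.7]
s white [276 208  19   9  63] [285.1 212.9]
s white [226 221   4  19  56] [227.6 229.9]
s white [201 280  20  27 419] [210.6 292.9]
```

View pics/a.png

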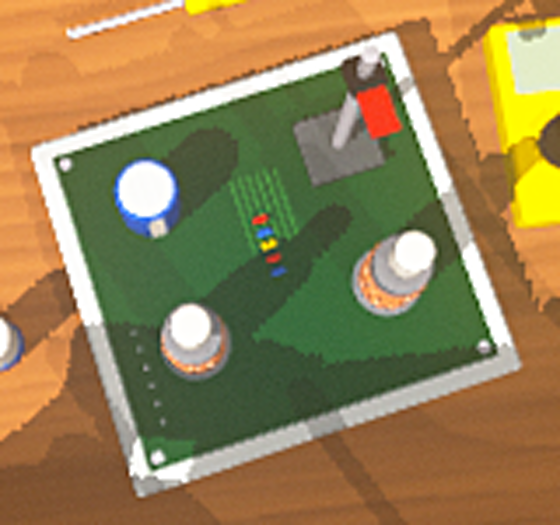

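View pics/b.png

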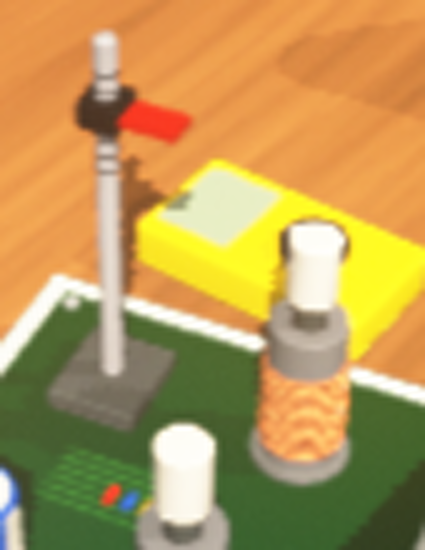

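Target is the right core. In crop px, the right cap top is at about (413,250) in the top view and (316,238) in the side view. The pointer tip is at about (386,132) in the top view and (185,132) in the side view.

```bash
python3 - <<'E'
from h import *
t,s=load('top0'),load('side0')
A=lambda x,y:((x+.5)/3.5-.5+190,(y+.5)/3.5-.5+130)
B=lambda x,y:((x+.5)/5-.5+225,(y+.5)/5-.5+120)
R,eR=tri(t,A(413,250),s,B(316,239)); L,eL=tri(t,A(190,325),s,B(184,441)); P,eP=tri(t,A(386,132),s,B(185,132))
print('R',R,eR,'L',L,eL,'P',P,eP)
for n,c,p in(('topR',t,A(413,250)),('sideR',s,B(316,239)),('topL',t,A(190,325)),('sideL',s,B(184,441))): print(n,onplane(c,*p,.165))
# gauge base centre & can top, tuner corners
for p in((33,148),(397,33),(520,365),(138,495)): print('corner',onplane(t,*A(*p),.04))
print('can',onplane(t,*A(147,188),.095),'base',onplane(t,*A(340,147),.052))
d=L-R; yaw=np.arctan2(-d[0],d[1]); print('yaw',yaw,np.linalg.norm(d[:2]))
for yw in (yaw-.03,yaw,yaw+.03):
  q=R[:2]+.06*np.array([np.cos(yw),np.sin(yw)])
  for z in(.183,.195,.207): print(yw,z,proj(t,np.r_[q,z]),proj(s,np.r_[q,z]))
print(A(386,132),B(185,132))
E
```

```text
R [ 0.51230432 -0.04880638  0.16395343] 0.0021120212551805086 L [0.48544127 0.07770883 0.16631504] 0.0012749536326818588 P [ 0.57179455 -0.03818751  0.1976964 ] 0.002826889808261889
topR [ 0.51309064 -0.04813767  0.165     ]
sideR [ 0.51069579 -0.0481455   0.165     ]
topL [0.48613399 0.07804951 0.165     ]
sideL [0.48559891 0.07640656 0.165     ]
corner [0.62781627 0.1712002  0.04      ]
corner [ 0.67936039 -0.08024688  0.04      ]
corner [ 0.4495206  -0.12659346  0.04      ]
corner [0.39679014 0.12433553 0.04      ]
can [0.57995378 0.09642276 0.095     ] base [ 0.60222705 -0.02992388  0.052     ]
yaw 0.20922333904408474 0.12933568726113934
0.17922333904408475 0.183 [299.39218588 170.14324015] [260.98669336 151.80759315]
0.17922333904408475 0.195 [300.19421043 168.56332243] [261.05520289 147.05981285]
0.17922333904408475 0.207 [301.02540985 166.92593279] [261.125304  142.2017347]
0.20922333904408474 0.183 [298.498911   170.42238571] [260.61231674 152.28367051]
0.20922333904408474 0.195 [299.28510022 168.84721092] [260.67663074 147.53373499]
0.20922333904408474 0.207 [300.09989277 167.21472774] [260.74244129 142.67327214]
0.23922333904408474 0.183 [297.61506532 170.72769635] [260.26067987 152.76801045]
0.23922333904408474 0.195 [298.38559499 169.15770866] [260.32104823 148.01589499]
0.23922333904408474 0.207 [299.18416313 167.53059137] [260.38282363 143.15301873]
(299.92857142857144, 167.35714285714286) (261.6, 146.0)
```

Call:
{"name": "play_rows", "arguments": {
  "steps": [
    [[-10,11.7,0,0,0,-0.13,1],[-10,11.7,0,0,0,-0.13,1],[-10,11.7,0,0,0,-0.13,1],[-10,11.7,0,0,0,-0.13,1],[-20,23.3,0,0,0,-0.26,1],[-20,23.3,0,0,0,-0.26,1],[-20,23.3,0,0,0,-0.26,1],[-20,23.3,0,0,0,-0.26,1],[-30,35,0,0,0,-0.4,1],[-30,35,0,0,0,-0.4,1],[-30,35,0,0,0,-0.4,1],[-30,35,0,0,0,-0.4,1],[-39,45.5,0,0,0,-0.537,1],[-39,45.5,0,0,0,-0.537,1],[-39,45.5,0,0,0,-0.537,1],[-42.9,50,0,0,0,-0.537,1],[-42.9,50,0,0,0,-0.537,1],[-42.9,50,0,0,0,-0.537,1],[-42.9,50,0,0,0,-0.537,1],[-42.9,50,0,0,0,-0.537,1]]
  ]
}}

```text
time_s: 1.77
ee_pos: [0.5117, -0.0483, 0.205]
eef_rot: [-3.14, 0.0, 1.776]
force: [0.1, 0.3, -0.5]
grip_width: 0.094
```

```bash
python3 - <<'E'
from h import *
t=shot('top','top1');s=shot('side','side1')
o=ctrl.get_obs();print(o['time_s'],o['ee_pos'],o['eef_rot'],o['force'])
a=cv2.resize(t['frame'][130:260,230:360],None,fx=3,fy=3,interpolation=cv2.INTER_CUBIC)
b=cv2.resize(s['frame'][110:240,225:355],None,fx=3,fy=3,interpolation=cv2.INTER_CUBIC)
cv2.imwrite('pics/c.png',np.hstack([a,b]))
E
```

```text
1.8667 [ 0.51168678 -0.04769696  0.20540197] [-3.14098390e+00  7.33612702e-04  1.77721928e+00] [-0.07067138  0.26807603 -0.29333025]
```

View pics/c.png

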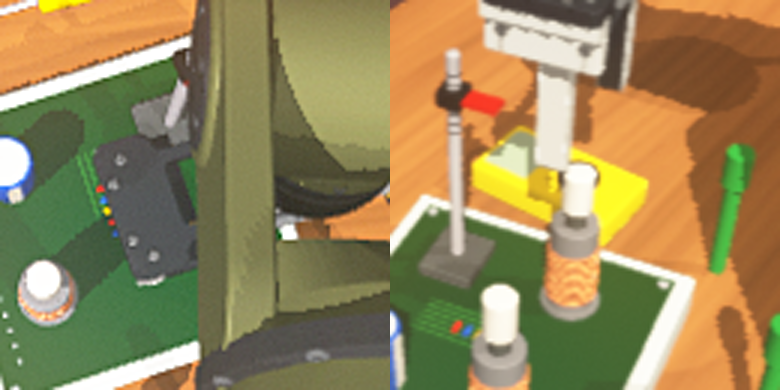

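The side crop shows one white finger with its tip at px (280,165) and the cap just below and to the right. The arm hides the target in the top view. I'll check where the fingertips should project.

```bash
python3 - <<'E'
from h import *
s=load('side1');o=ctrl.get_obs();p=o['ee_pos'];y=o['eef_rot'][2];x=np.array([np.cos(y),np.sin(y),0])
for k in(-.047,0,.047): print(k,proj(s,p+k*x))
print(proj(s,[.512,-.048,.165]))
E
```

```text
-0.047 [296.99671971 138.74459253]
0 [288.56787031 151.3134072 ]
0.047 [279.36549243 165.03568133]
[287.22362515 167.19067309]
```

Call:
{"name": "play_rows", "arguments": {
  "steps": [
    [[0,0,2,0,0,0,1],[0,0,4,0,0,0,1],[0,0,6,0,0,0,1],[0,0,7.2,0,0,0,1],[0,0,7.2,0,0,0,1],[0,0,7.2,0,0,0,0.5],[0,0,7.2,0,0,0,0.4],[0,0,7.2,0,0,0,0.35],[0,0,7.2,0,0,0,0.3],[0,0,7.2,0,0,0,0.3],[0,0,7.2,0,0,0,0.3]]
  ],
  "force": 3
}}

```text
time_s: 2.78
ee_pos: [0.5117, -0.0478, 0.1338]
eef_rot: [-3.141, 0.001, 1.777]
force: [-0.6, -0.1, -0.8]
grip_width: 0.0574
```

```bash
python3 - <<'E'
from h import *
s=shot('side','side2');o=ctrl.get_obs();print(o['time_s'],o['ee_pos'],o['eef_rot'],o['force'],o['grip_width'])
b=cv2.resize(s['frame'][120:220,235:335],None,fx=6,fy=6,interpolation=cv2.INTER_CUBIC)
cv2.imwrite('pics/d.png',b)
E
```

```text
2.8333 [ 0.51169952 -0.04779486  0.13365016] [-3.14127835e+00  8.83183926e-04  1.77713799e+00] [0.06548392 0.1607474  0.10551517] 0.05342869958755673
```

View pics/d.png

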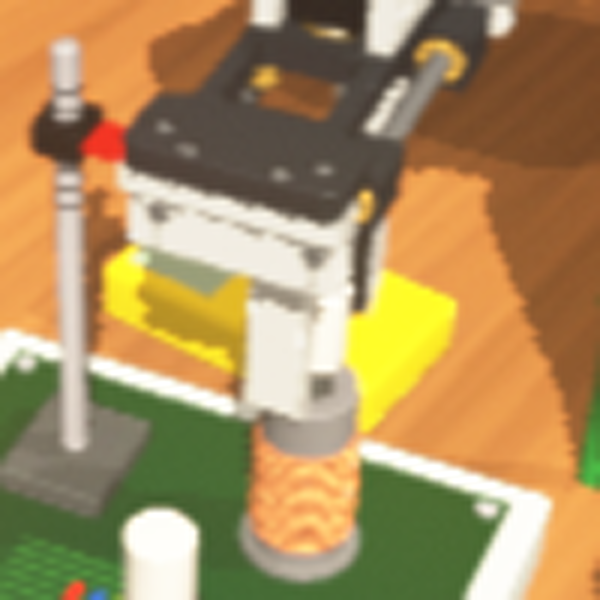

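The fingers straddle the cap, tips about 10 mm above the former. Next I close lightly and watch the side force.

Call:
{"name": "play_rows", "arguments": {
  "steps": [
    [[0,0,0,0,0,0,0.26],[0,0,0,0,0,0,0.26],[0,0,0,0,0,0,0.26],[0,0,0,0,0,0,0.26],[0,0,0,0,0,0,0.26],[0,0,0,0,0,0,0.26],[0,0,0,0,0,0,0.26],[0,0,0,0,0,0,0.26],[0,0,0,0,0,0,0.26],[0,0,0,0,0,0,0.26]]
  ],
  "force": 3
}}

```text
time_s: 3.67
ee_pos: [0.5118, -0.0479, 0.1337]
eef_rot: [-3.141, 0.001, 1.777]
force: [-1.2, -2.1, 0.6]
grip_width: 0.0243
```

Call:
{"name": "play_rows", "arguments": {
  "steps": [
    [[0,0,0,0,0,0,0.2],[0,0,0,0,0,0,0.2],[0,0,0,0,0,0,0.2],[0,0,0,0,0,0,0.2],[0,0,0,0,0,0,0.2],[0,0,0,0,0,0,0.2]]
  ],
  "force": 3
}}

```text
time_s: 4.17
ee_pos: [0.5119, -0.0485, 0.1338]
eef_rot: [3.141, 0.002, 1.777]
force: [0.2, -5.3, -0.1]
grip_width: 0.0226
```

Call:
{"name": "play_rows", "arguments": {
  "steps": [
    [[-0.05,0,0,0,0,0,0.2],[-0.1,0,0,0,0,0,0.2],[-0.1,0,0,0,0,0,0.2],[-0.1,0,0,0,0,0,0.2],[-0.1,0,0,0,0,0,0.2]]
  ],
  "force": 3
}}

```text
time_s: 4.58
ee_pos: [0.5121, -0.0493, 0.1338]
eef_rot: [3.142, 0.002, 1.777]
force: [-0.7, -0.8, -0.6]
grip_width: 0.0221
```

```bash
python3 - <<'E'
from h import *
for i in range(4):
    ctrl.camera('side');o=ctrl.get_obs();print(o['time_s'],o['ee_pos'],o['force'],o['moment'],o['grip_width'])
E
```

```text
4.6333 [ 0.51212544 -0.04930817  0.13376863] [-0.14579154 -0.86371468  0.51470371] [-0.00326683  0.0140263  -0.02270974] 0.021802209166475524
4.6833 [ 0.51210941 -0.04934008  0.13377725] [ 0.01845544  0.17519203 -0.11981085] [-0.01368242 -0.00068682 -0.00296865] 0.021984699676295124
4.7333 [ 0.51213616 -0.04936056  0.13379236] [ 0.65348755  0.46132192 -0.18883919] [-0.01402451  0.02121723 -0.03038725] 0.021604410158804425
4.7833 [ 0.51213209 -0.0493482   0.13379076] [ 0.5079631  -0.12917031 -0.58609346] [ 0.00523104 -0.01265942  0.0278212 ] 0.021741425459426762
```

Call:
{"name": "play_rows", "arguments": {
  "steps": [
    [[0,0,0,0,0,0,0.15],[0,0,0,0,0,0,0.15],[0,0,0,0,0,0,0.15],[0,0,0,0,0,0,0.15],[0,0,-0.2,0,0,0,0.15],[0,0,-0.5,0,0,0,0.15],[0,0,-0.8,0,0,0,0.15],[0,0,-1.1,0,0,0,0.15],[0,0,-1.4,0,0,0,0.15],[0,0,-1.6,0,0,0,0.15],[0,0,-1.6,0,0,0,0.15],[0,0,-1.6,0,0,0,0.15]]
  ],
  "force": 15
}}

```text
time_s: 5.78
ee_pos: [0.5121, -0.0494, 0.1499]
eef_rot: [3.141, 0.002, 1.777]
force: [-0.6, -0.8, -1.0]
grip_width: 0.0217
```

```bash
python3 - <<'E'
from h import *
for i in range(4):
    s=shot('side','side3');o=ctrl.get_obs();print(o['time_s'],o['ee_pos'],o['eef_rot'],o['force'],o['moment'],o['grip_width'])
b=cv2.resize(s['frame'][110:220,235:325],None,fx=5,fy=5,interpolation=cv2.INTER_CUBIC)
cv2.imwrite('pics/e.png',b)
E
```

```text
5.8333 [ 0.51207005 -0.04933956  0.14973423] [3.14157468e+00 2.06379375e-03 1.77704955e+00] [-0.21601767 -0.20965606 -1.30886416] [ 0.07398535 -0.01027756  0.0182645 ] 0.021946904953124034
5.8833 [ 0.51204971 -0.04933406  0.14964924] [-3.14149431e+00  1.97898307e-03  1.77697909e+00] [ 0.29097471  0.36042981 -1.17476898] [ 0.0058793  -0.01951891  0.0105328 ] 0.022009839348549207
5.9333 [ 0.51202176 -0.04935644  0.14961123] [-3.14138281e+00  1.96966133e-03  1.77698670e+00] [ 0.76594168  0.15490554 -0.78044544] [ 0.06235084  0.05381533 -0.01346746] 0.021788213733012315
5.9833 [ 0.51203835 -0.04931982  0.14962431] [-3.14140103e+00  1.95362413e-03  1.77703976e+00] [ 0.26557687 -0.32095972 -0.4967477 ] [ 0.05233544  0.02799464 -0.03499824] 0.021878021129990387
```

View pics/e.png

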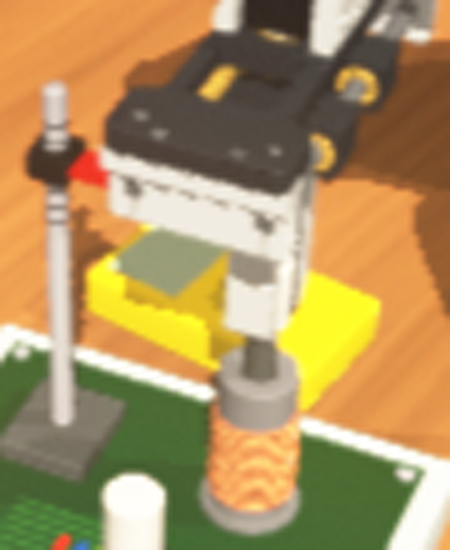

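The core comes up with the gripper and side forces are about 0. Now I refine the pointer height from the unobstructed first pictures, using the cap top (z=0.165) and post top (z=0.235) as references.

```bash
python3 - <<'E'
from h import *
t,s=load('top0'),load('side0')
for n,c,x0,y0 in(('t',t,284,150),('s',s,240,122)):
    im=cv2.resize(c['frame'][y0:y0+32,x0:x0+32].astype(np.float32),None,fx=8,fy=8,interpolation=cv2.INTER_LINEAR)
    red=im[:,:,2]-im[:,:,1]  ; b=im[:,:,0]
    m=((red>110)&(im[:,:,1]<95)).astype(np.uint8)
    cs=max(cv2.findContours(m,0,2)[0],key=cv2.contourArea)
    q=cv2.approxPolyDP(cs,5,True)[:,0]
    print(n,((q+.5)/8-.5+[x0,y0]).round(2).tolist())
u=np.array([np.cos(.205),np.sin(.205)]); v=np.array([-u[1],u[0]])
C=np.array([.512,-.0494])
for z in (.190,.195,.2,.205):
  for n,c in(('t',t),('s',s)):
    print(z,n,[proj(c,np.r_[C+.06*u+k*v,z+h]).round(1).tolist() for k,h in((.008,.002),(-.008,.002),(-.008,-.002),(.008,-.002),(0,0))])
for n,c in(('t',t),('s',s)):
  print(n,'posttop',proj(c,np.r_[C+.095*u,.235]).round(2),'foot',proj(c,np.r_[C+.095*u,.052]).round(2),'cap',proj(c,np.r_[C,.165]).round(2),'capL',proj(c,np.r_[C+.13*v,.165]).round(2))
a=cv2.resize(s['frame'][122:194,235:300],None,fx=8,fy=8,interpolation=cv2.INTER_CUBIC)
for k in range(0,65,5): cv2.putText(a,str(235+k),(k*8,8),0,.3,(255,255,0)); a[::4,k*8+4]=(255,255,0)
for k in range(0,72,5): cv2.putText(a,str(122+k),(0,k*8+8),0,.3,(255,255,0)); a[k*8+4,::4]=(255,255,0)
cv2.imwrite('pics/f.png',a)
E
```

```text
t [[298.94, 153.81], [291.56, 156.81], [295.94, 168.94], [303.94, 166.06]]
s [[248.31, 143.69], [249.06, 145.56], [258.81, 147.94], [262.44, 144.19], [261.94, 142.81], [252.19, 139.56]]
0.19 t [[295.5, 170.6], [303.6, 168.0], [303.3, 168.6], [295.3, 171.1], [299.4, 169.6]]
0.19 s [[259.4, 150.7], [262.6, 146.5], [262.6, 148.1], [259.3, 152.3], [261.0, 149.4]]
0.195 t [[295.8, 170.0], [303.9, 167.4], [303.6, 167.9], [295.6, 170.5], [299.7, 168.9]]
0.195 s [[259.4, 148.7], [262.7, 144.5], [262.6, 146.1], [259.4, 150.3], [261.0, 147.4]]
0.2 t [[296.2, 169.3], [304.3, 166.7], [304.0, 167.2], [295.9, 169.8], [300.1, 168.3]]
0.2 s [[259.4, 146.7], [262.7, 142.5], [262.7, 144.1], [259.4, 148.3], [261.1, 145.4]]
0.205 t [[296.5, 168.6], [304.7, 166.0], [304.4, 166.5], [296.2, 169.2], [300.4, 167.6]]
0.205 s [[259.4, 144.6], [262.7, 140.4], [262.7, 142.1], [259.4, 146.3], [261.1, 143.3]]
t posttop [295.91 145.21] foot [286.68 170.46] cap [308.38 201.55] capL [244.05 222.8 ]
s posttop [245.25 126.52] foot [246.74 193.26] cap [287.6  166.84] capL [260.94 208.28]
```

View pics/f.png

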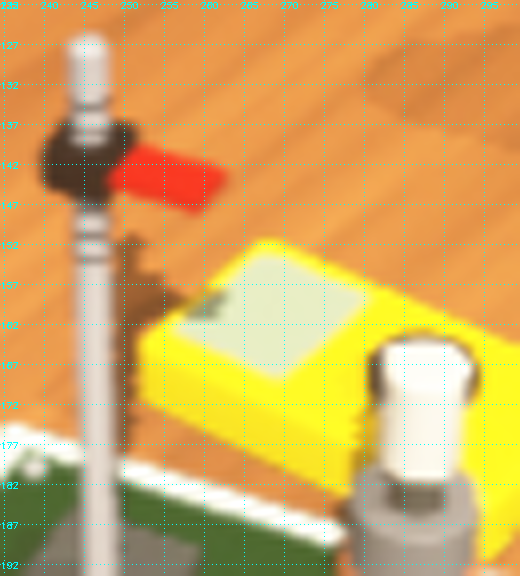

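From the side view, the tip corners fit z ≈ 0.200. Correcting by the residuals at the cap and post tops (about 0.3 px) gives z ≈ 0.2008. The lift is therefore 35.8 mm, which puts the final TCP z at 0.1696, another 2.0 cm up.

Call:
{"name": "play_rows", "arguments": {
  "steps": [
    [[0,0,-0.3,0,0,0,0.15],[0,0,-0.6,0,0,0,0.15],[0,0,-0.9,0,0,0,0.15],[0,0,-1.2,0,0,0,0.15],[0,0,-1.5,0,0,0,0.15],[0,0,-1.8,0,0,0,0.15],[0,0,-2.0,0,0,0,0.15],[0,0,-2.0,0,0,0,0.15],[0,0,-2.0,0,0,0,0.15]]
  ]
}}

```text
time_s: 6.73
ee_pos: [0.512, -0.0493, 0.1697]
eef_rot: [-3.141, 0.002, 1.777]
force: [0.9, 0.4, -1.1]
grip_width: 0.0215
```

```bash
python3 - <<'E'
from h import *
for i in range(4):
    s=shot('side','side4');o=ctrl.get_obs();print(o['time_s'],o['ee_pos'],o['eef_rot'],o['force'],o['grip_width'])
b=cv2.resize(s['frame'][100:210,235:325],None,fx=5,fy=5,interpolation=cv2.INTER_CUBIC)
t=shot('top','top4');a=cv2.resize(t['frame'][130:240,280:350],None,fx=5,fy=5,interpolation=cv2.INTER_CUBIC)
cv2.imwrite('pics/g.png',np.hstack([b,a]))
E
```

```text
6.7833 [ 0.51197754 -0.04930552  0.16953855] [-3.14131905e+00  1.91480183e-03  1.77691875e+00] [-0.37053739 -0.26641802 -1.00929051] 0.021522865054397447
6.8333 [ 0.51196128 -0.04927144  0.16947423] [-3.14116989e+00  1.87031262e-03  1.77702164e+00] [-0.03729854 -0.63210601 -1.15762276] 0.021809683563346484
6.8833 [ 0.51195858 -0.04928257  0.16945682] [-3.14113614e+00  1.84165491e-03  1.77702758e+00] [-0.17229317 -0.53686219 -1.33508828] 0.02168671980909791
6.9333 [ 0.51197471 -0.04929697  0.16945464] [-3.14114851e+00  1.87728091e-03  1.77698348e+00] [ 0.28419057 -0.28569938 -1.29772061] 0.022144624422923004
```

View pics/g.png

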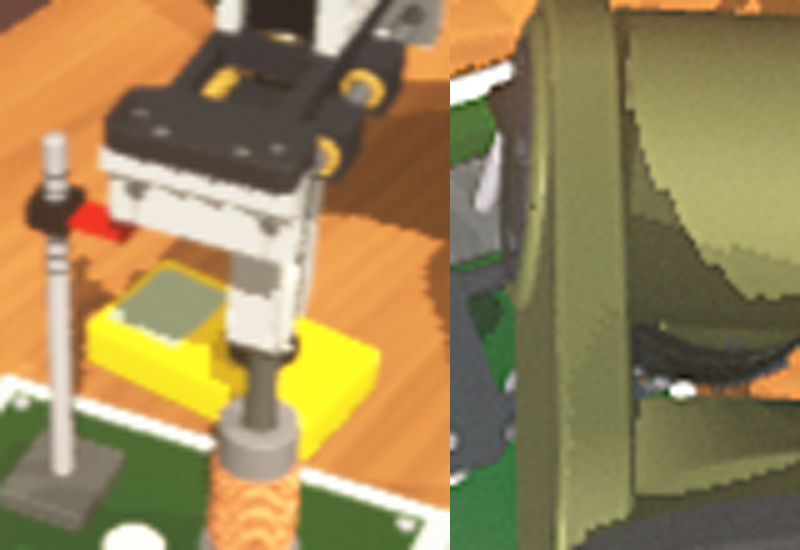

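```bash
python3 -c "
from h import *
print(ctrl.hand_in())"
```

```text
the job is handed in; nothing more can be done
None
```

I gripped the right core, which is the coil in line with the gauge, by its white cap and drew it straight up about 35.7 mm. I handed the job in at about 7 s with the arm still holding it.

- **Level:** I estimate the cap top at z ≈ 0.2007 m and the pointer at z ≈ 0.2008 m, uncertain by about 1 mm. The core's foot is about 44 mm below the mouth of the bore.
- **How the level was checked:** The fingers hide the cap, so its final height comes from the measured lift. The pointer height comes from the first side picture, corrected by the cap and post tops. The top view hinted at a pointer 2–3 mm higher, but it is a much weaker measure of height and I gave it little weight.
- **Sideways force:** My first light closing was about 1 mm off centre and pressed the core sideways with about 5 N, so I shifted the gripper 1 mm before lifting. The side forces measured between and after the two lifts were under 1 N, which is at noise level.
- **Grip:** The readings at the end showed the core's weight, and the opening steady at about 22 mm, the width of the cap.
- **Everything else:** In the last pictures the pointer looked undisturbed. I did not check the surrounding objects one by one. The gripper only passed above the tuner, and I saw no sign of contact with the other core or anything around it.

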